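# Hold the plate collar on the turntable spindle's flat

### The job

Refit the collar of the cake turntable whose plate is off: first turn the drive's turns counter back to its zero stop, then take the bare spindle between the fingers, feel for its flat and turn it until the flat, with a finger flush on it, faces squarely to the front of the drive. Slip the loose shaft collar over the spindle with its thumb screw squarely facing the flat, and finish while still holding the collar up there in the fingers, level and still, the screw at the middle of the flat's length, for a colleague to tighten. The flat stays facing front and the counter at zero, and the ring cutter, the two piping nozzles and the spatula are left where they are.

Things in the scene. Friction and masses are not known exactly. Their poses are not given: they have to be found in the camera images.
- drive: White drive base of a cake turntable, fixed on the bench: 260 (x) x 280 mm (y), deck 65 mm up. Origin: centre of its underside; its front is its -x side. The vertical spindle stands at x +30, y +20 mm in a round aluminium boss (radius 36 mm at the deck, 20 mm at its top, 12 mm high) with a black index line on the deck at its front; the turns counter at x -75, y -80 mm.
- counter (a joint): Turns counter's knob, front right corner of the deck: 0 = against its zero stop, growing clockwise seen from above; starts at 0.6 to 1.4 rad. Turn it back counter-clockwise; it stays where it is left, 0.04 N m to turn. At 0 its bar lies along the drive's x with the white pointer line to the front.
- counter_grip (a point): On the knob's vertical axis at the height to grip, 37 mm above the deck. The knob is a black upright bar 42 mm long (its x), 14 mm wide (its y), 32 mm high, reaching 7 mm above this point, on a round skirt of 22 mm radius whose top is 23 mm below this point. Axes turn with the knob.
- spindle (a joint): The spindle's angle: 0 = its flat faces the front of the drive (-x of the drive), growing counter-clockwise seen from above; starts between 0.5 and 1.4 rad. Turns both ways with about 0.08 N m of drag and stays where it is left.
- spindle_flat (a point): Middle of the spindle's flat, 61 mm above the deck; turns with the spindle, its -x axis points squarely out of the flat. The spindle is an upright steel shaft of 20 mm diameter, 82 mm above the deck; from 40 mm up one side is cut to a flat 6 mm from the axis (16 mm wide, 42 mm long): 16 mm thick from flat to round back, up to 20 mm elsewhere.
- spindle_end (a point): Centre of the spindle's top end, on its axis, 82 mm above the deck; the top 3 mm taper in to 7 mm radius. Axes as spindle_flat.
- collar: Loose steel shaft collar, 0.13 to 0.25 kg, lying flat on the bench: ring of 44 mm diameter, 22 mm high, bore 22 mm right through, two milled flats 40 mm apart (its +y and -y sides). A thumb screw, backed out of the bore, sticks out on its -x side, its knurled head (16 mm diameter) ending 36 mm from the axis. Origin on the axis at the underside; z along the bore.
- collar_screw (a point): Centre of the thumb screw's head, 32 mm from the collar's axis on its -x side, half way up the collar (11 mm above its underside).
- cutter: Bystander: thin steel ring cutter, 60 mm diameter, 30 mm high, on the bench. Origin under its centre.
- nozzle_bench: Bystander: steel piping nozzle, a cone 30 mm across the foot and 43 mm high, on the bench.
- nozzle_deck: Bystander: steel piping nozzle, a cone 25 mm across the foot and 36 mm high, standing on the drive's deck at its back right corner.
- spatula: Bystander: spatula 240 mm long lying on the bench.
There are look-alikes about, which are no part of the job. Leave any green look-alike of the collar alone.

How it is judged:
On the way, in this order (a step that is already met when the one before it is completed fails the run):
1. the turns counter is back at its zero stop (value of joint counter below 0.08 rad), for 0.2 s.
2. the spindle's flat faces the front of the drive within 0.12 rad with a finger lying on it (contact force between spindle_c2 and the fingers above 1 N and value of joint spindle between -0.12 and 0.12 rad), for 0.3 s.
At the end, for the whole second after the job is handed in: Counter under 0.08 rad; flat facing front within 0.18 rad; collar around the spindle (axes within 5 mm), level within 0.1 rad, thumb screw facing the flat within 0.18 rad and within 10 mm of its middle in height, held up by the fingers (over 2 N) and nothing else, still (value of joint counter below 0.08 rad and value of joint spindle between -0.18 and 0.18 rad and horizontal distance between collar and spindle_end below 0.005 m and angle between the x axis of collar and the x axis of spindle_flat, either way round below 0.18 rad and x of collar_screw in the frame of spindle_flat below -0.015 m and z of collar_screw in the frame of spindle_flat between -0.01 and 0.01 m and angle between collar's own z axis and vertical below 0.1 rad and contact force between the fingers and collar above 2 N and linear speed of collar below 0.02 m/s); the arm keeps its last pose, push and grip.
It fails at once if the ring cutter, a piping nozzle or the spatula was moved by more than 30 mm (distance of any of cutter, nozzle_bench, nozzle_deck, spatula from where it was at the start of the episode above 0.03 m).
It also fails if it takes over 67 s, if anything falls off the work surface, if the arm or the gripper's body presses on something with over 40 N, if the wrist force passes 120 N, or if a joint passes its speed limit or range.

### The arm

A 6-joint arm with a two-finger parallel gripper is mounted at the origin on the work surface. World frame = base frame: x ahead of the robot, y to its left, z up, the work surface at z = 0. Lengths are in m, angles in rad, forces in N, time in s.
With the tool pointing down it reaches from about 0.3 to 0.875 m from the base axis. Payload 6.4 kg.
Tool frame: the origin (TCP) lies on the centre line of the jaws, within the pads' length; the fingertips stand 22 mm ahead of it and the grasp point (between the pads) lies 3 mm ahead of it; z points along the fingers, y is the line along which they close (so a half turn about z gives the same grasp; the last joint's range is limited). The gripper opens to 85 mm and grips with 20 to 120 N. Pads are 22 mm wide; open, the fingers measure 114 mm over their backs; the gripper's body (76 mm by 85 mm) begins 54 mm behind the grasp point. The pads swing forward as they close: fully open they stand 13 mm farther back than shut.
Start: joints at [-1.543, 0.181, 1.607, -0, 1.354, -0.206], TCP at [0.133, -0.559, 0.253] pointing down, gripper open.
Joint ranges: [-2.99, 2.99], [-0.89, 2.07], [0.3, 2.58], [-1.14, 4.28], [0, 2.63], [-3.12, 3.12]. Speed limits (rad/s): [2.57, 2.57, 3.01, 3.14, 3.14, 3.14].

### API

Orientations are given as a unit quaternion [w, x, y, z].
In Python, from bench import ctrl gives the robot as it stands. The module is installed in compiled form; this text tells all that it offers.
- The arm moves only by the tool servo_tool, never from a script. Its argument "commands" is a list of rows, each a list of 3 entries, a list of its own where there are three numbers: the shift along the tool's x, y, z in mm, then the turn about the tool's z in rad, then the finger opening in mm, from 0 to 85.4. In form: [[[dx, dy, dz], turn, jaw], ...]. A call has 1 to 20 rows; each row shifts and turns the commanded pose from where the row before left it, along the tool's axes as they then stand; what a row does not reach is not made up. A row lasts 1/8 s, in which the tool goes at most 62.5 mm and 10.7 degrees, less where a joint would pass 70% of its speed; a pose out of reach is approached as far as the arm can. A call with a gripper value outside its range is refused whole. The fingers move at their own pace and stop on an object; the grip force is fixed at half the most. Time passes only in rows, so rows that do not move let the fingers close. It gives the time, the measured TCP pose, the force, the opening and the grip force at its end, in the units of the state.
- ctrl.get_obs(): the state, without advancing time (a new reading comes with each control period).
- ctrl.camera(name): name is "scene" or "top"; returns a dict with "color" (400x640x3 uint8, red, green, blue), "z_map" (400x640 float32, m along the optical axis (not along the pixel's ray), 0 where there is no reading), "fx", "fy", "cx", "cy" (pixels), "R" (3x3) and "t" (3): a world point X has camera coordinates R X + t. Camera axes: x right, y down, z forward; pixel columns grow to the right and rows downward; lengths in m; the calibration is good to about 2 mm. A picture is of the moment at which its call begins.
- ctrl.hand_in(): hands the job in; it is judged then, once.
The state is a dict: "time_s": time; "q": joint angles; "dq": joint speeds; "joint_efforts": joint torques, N m; "eef_pos": TCP position; "eef_rot": TCP orientation; "wrist_force": force on the tool from outside, world axes, zero at the start; "torque": the same for the moment, N m; "opening": opening from 0.0 (shut) to 1.0 (fully open); "grasp_force": force on a finger pad.
Only numpy, scipy, OpenCV 4.12 (cv2) and the standard library are available. Lean on these libraries where they do the work, as an engineer would, in place of code of your own. Each camera call takes 0.05 s, during which the arm holds its last target. There are 200 camera calls.

## Working session

There is one attempt and no reset: what is moved stays moved. The work goes in short steps, Python scripts to look and compute and a tool call to move; the robot and the scene stay as the last step left them, time stands still between calls to the robot, and variables do not carry over. Pictures are saved under pics/ and viewed, at most 10 in all, crops included, and the job is handed in when it is done.

Besides the shell and the picture viewer there is one more tool, called after "Request:" by a JSON object that holds its "fn" and its "kwargs", one argument or row to a line. servo_tool: Moves the arm, as the interface text tells. Its arguments: {"type":"object","properties":{"commands":{"type":"array"}},"required":["commands"]}

```bash
mkdir -p pics
cat > h.py <<'E'
import numpy as np, cv2
from bench import ctrl
def snap(n,tag):
    c=ctrl.camera(n); cv2.imwrite(f'pics/{tag}.png',c['color'][:,:,::-1]); np.savez(f'{tag}.npz',**c); return c
def pts(c):
    z=c['z_map']; v,u=np.mgrid[:z.shape[0],:z.shape[1]]
    P=np.stack([(u-c['cx'])/c['fx']*z,(v-c['cy'])/c['fy']*z,z],-1)
    return (P-c['t'])@c['R']   # R^T (P-t)
def ray(c,u,v,h):
    d=np.array([(u-c['cx'])/c['fx'],(v-c['cy'])/c['fy'],1])@c['R']; o=-c['t']@c['R']
    return o+d*(h-o[2])/d[2]
E
python3 - <<'E'
from h import *
for n in('scene','top'):
    c=snap(n,n+'0'); print(n,-c['t']@c['R'],c['R'].round(3).tolist(),c['fx'])
o=ctrl.get_obs(); print(o)
E
```

```text
scene [ 1.31834325 -0.10881869  0.76819077] [[0.112, 0.994, -0.02], [0.651, -0.089, -0.754], [-0.751, 0.071, -0.657]] 395.0048156740206
top [ 0.5181062  -0.0355948   1.52935239] [[0.017, -1.0, 0.004], [-0.999, -0.017, -0.051], [0.051, -0.003, -0.999]] 517.2530078835582
{'time_s': 0.1, 'q': array([-1.54333116e+00,  1.81490462e-01,  1.60790540e+00, -1.80628743e-05,
        1.35381111e+00, -2.06314131e-01]), 'dq': array([ 2.66745462e-04,  1.20891689e-03, -1.95227921e-03, -6.89699055e-04,
        2.77354847e-05,  6.66272193e-05]), 'joint_efforts': array([ 3.72230334e-04, -4.45879519e+01, -3.52235162e+01, -2.47075832e-04,
        4.17892355e-03,  2.39457870e-05]), 'eef_pos': array([ 0.13319283, -0.55888126,  0.25246215]), 'eef_rot': array([-8.04717459e-04,  9.93175629e-01,  1.16625547e-01,  6.33004166e-05]), 'wrist_force': array([ 0.4543486 , -0.41121851, -0.03193168]), 'torque': array([0.01706669, 0.01497526, 0.03791976]), 'grasp_force': 0.0, 'opening': 1.006327381094526}
```

View pics/top0.png

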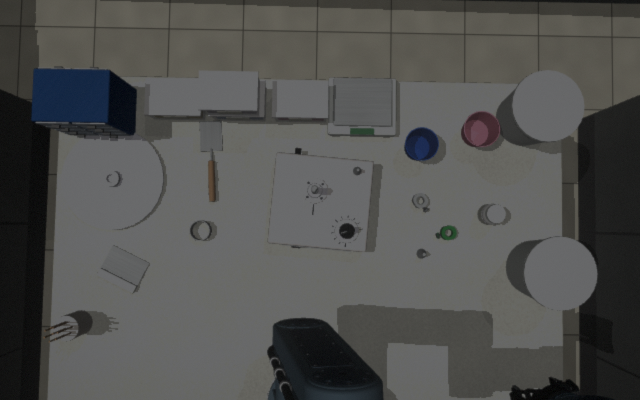

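View pics/scene0.png

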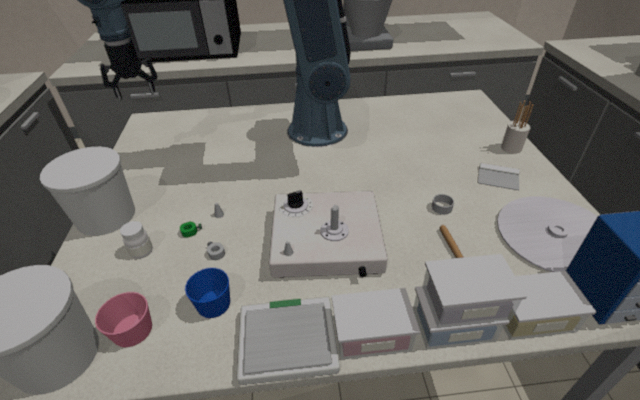

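Top view: drive with its spindle at (316,190), index line near (313,208) and knob at (347,231). Things that could pass for the collar: the silver ring with screw at (420,201), which fits the description; the green one at (448,233), to be left alone; the ring on the plate at (113,179); and the thin cutter at (202,231). I choose (420,201) and check it in a close crop.

Run:
```python
from h import *
t=cv2.imread('pics/top0.png'); s=cv2.imread('pics/scene0.png')
a=cv2.resize(t[145:260,260:380],None,fx=4,fy=4,interpolation=cv2.INTER_CUBIC)
b=cv2.resize(t[185:265,400:465],None,fx=4.5,fy=4.5,interpolation=cv2.INTER_CUBIC)
im=np.zeros((600,800,3),np.uint8); im[:460,:480]=a[:460,:480]; im[:b.shape[0],490:490+b.shape[1]]=b
im=np.clip(im*1.6,0,255).astype(np.uint8)
cv2.imwrite('pics/crop1.png',im)
c=dict(np.load('top0.npz')); P=pts(c)
# deck corners
m=((P[...,2]>.055)&(P[...,2]<.075)&(P[...,0]>.3)&(P[...,0]<.75)&(abs(P[...,1])<.3)).astype(np.uint8)
m[:, :255]=0; m[:,390:]=0; m[:145]=0;m[265:]=0
q=P[m>0]; print('deck',len(q),np.median(q[:,2]))
ct=max(cv2.findContours(m,cv2.RETR_EXTERNAL,cv2.CHAIN_APPROX_NONE)[0],key=cv2.contourArea)[:,0]
w=np.array([ray(c,u,v,.065)[:2] for u,v in ct],np.float32)
print(cv2.minAreaRect(w))
# collar area heights
for (n,u0,u1,v0,v1,lo) in (('collar',408,436,190,217,.008),('spindle',300,335,170,205,.1),('knob',335,362,218,245,.09),('cut',188,216,216,246,.01),('nd',350,365,163,178,.075),('nb',414,434,245,262,.01)):
    p=P[v0:v1,u0:u1].reshape(-1,3); p=p[p[:,2]>lo]; print(n,len(p),p.min(0).round(4),p.max(0).round(4),p.mean(0).round(4))
```

```text
deck 8441 0.06622645806583749
((0.5802811980247498, -0.03177806735038757), (0.27879399061203003, 0.26105624437332153), 85.54949951171875)
collar 173 [ 0.5181 -0.3632  0.0081] [ 0.6226 -0.0356  1.5294] [ 0.5877 -0.3204  0.0378]
spindle 55 [ 0.5181 -0.0356  0.1021] [ 0.6219 -0.0059  1.5294] [ 0.6018 -0.0167  0.2919]
knob 81 [ 0.4885 -0.1254  0.1038] [ 0.5181 -0.0356  1.5294] [ 0.5015 -0.1025  0.1797]
cut 134 [ 0.4652 -0.0356  0.0101] [0.5232 0.3471 1.5294] [0.4955 0.3037 0.0821]
nd 41 [ 0.5181 -0.1419  0.0762] [ 0.6799 -0.0356  1.5294] [ 0.6658 -0.1304  0.124 ]
nb 61 [ 0.4263 -0.3393  0.0101] [ 0.5181 -0.0356  1.5294] [ 0.4408 -0.317   0.076 ]
```

View pics/crop1.png

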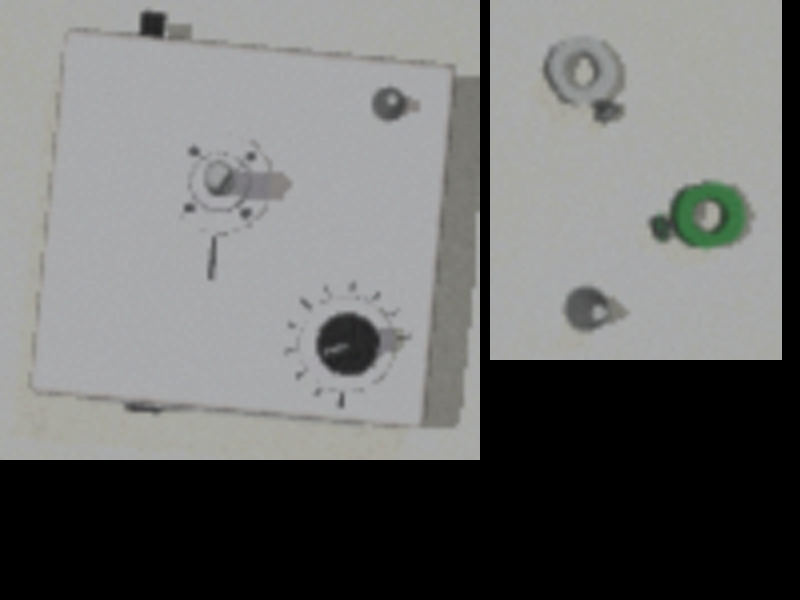

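The crop confirms it: the silver ring's dark screw head points to lower right, and the drive is yawed about -4.5°. The knob's pointer is left and slightly down, about 1.15 rad. Now exact numbers.

```bash
cat > m.py <<'E'
from h import *
def fitc(xy):
    A=np.c_[2*xy,np.ones(len(xy))]; s=np.linalg.lstsq(A,(xy**2).sum(1),rcond=None)[0]
    return s[:2],np.sqrt(s[2]+s[:2]@s[:2])
def box(c,P,u0,u1,v0,v1,lo,hi):
    m=np.zeros(P.shape[:2],bool); m[v0:v1,u0:u1]=1
    return m&(c['z_map']>0)&(P[...,2]>lo)&(P[...,2]<hi)
E
python3 - <<'E'
from m import *
for n in('top0','scene0'):
    c=dict(np.load(n+'.npz')); P=pts(c); g=c['color'].astype(int); Z=c['z_map']>0
    X=P[...,0];Y=P[...,1];H=P[...,2]
    reg=lambda x,y,r:Z&(np.hypot(X-x,Y-y)<r)
    for nm,x,y,lo,hi,r in(('spin',.612,-.014,.13,.16,.03),('knob',.499,-.106,.095,.12,.035),('ctop',.595,-.31,.015,.03,.05)):
        m=reg(x,y,r)&(H>lo)&(H<hi); q=P[m]; 
        if len(q)<5: print(n,nm,len(q)); continue
        v,u=np.nonzero(m); w,V=np.linalg.eigh(np.cov(q[:,:2].T))
        print(n,nm,len(q),'px',u.mean().round(1),v.mean().round(1),'mean',q.mean(0).round(4),'min',q.min(0).round(4),'max',q.max(0).round(4),'axis',np.arctan2(V[1,1],V[0,1]).round(3),np.sqrt(w).round(4), (cv2.minEnclosingCircle(q[:,:2].astype(np.float32))))
    m=reg(.595,-.31,.06)&(H<.04); v,u=np.nonzero(m)
    s=g.sum(-1); 
    print(n,'px box',u.min(),u.max(),v.min(),v.max())
c=dict(np.load('top0.npz'));g=c['color'].astype(int).sum(-1)
print(g[188:217,408:436:1])
E
```

```text
top0 spin 40 px 313.8 188.2 mean [ 0.613  -0.0136  0.1474] min [ 0.6031 -0.0221  0.1352] max [ 0.6219 -0.0059  0.1553] axis 2.626 [0.0043 0.0055] ((0.6125806570053101, -0.014746345579624176), 0.009759776294231415)
top0 knob 77 px 347.0 230.6 mean [ 0.5006 -0.106   0.1096] min [ 0.4885 -0.1254  0.1038] max [ 0.5109 -0.0868  0.1177] axis 1.905 [0.0041 0.0118] ((0.4996551275253296, -0.10615073144435883), 0.020979437977075577)
top0 ctop 136 px 420.6 200.8 mean [ 0.5902 -0.324   0.022 ] min [ 0.5607 -0.3437  0.0155] max [ 0.6131 -0.3014  0.029 ] axis -2.589 [0.0114 0.0149] ((0.5860302448272705, -0.32582181692123413), 0.02863248623907566)
top0 px box 395 434 180 219
scene0 spin 65 px 333.8 209.2 mean [ 0.6172 -0.0165  0.1416] min [ 0.6057 -0.0255  0.13  ] max [ 0.6232 -0.0082  0.15  ] axis 1.443 [0.0038 0.0052] ((0.6147031188011169, -0.016326552256941795), 0.009266061708331108)
scene0 knob 106 px 294.2 194.4 mean [ 0.5033 -0.1072  0.105 ] min [ 0.4903 -0.127   0.0954] max [ 0.5123 -0.0861  0.1119] axis 1.873 [0.0038 0.0124] ((0.5012143850326538, -0.10657592117786407), 0.02127598039805889)

[... 2938 characters left out ...]
314 313 314 317 318 308 303 307 309 313 310 311 312 315 298 209 175 171
  194 227 242 297 312 313 313 313 311 314]
 [312 317 315 316 315 311 312 312 309 308 314 314 317 311 303 292 268 233
  292 304 309 313 318 316 312 312 316 313]
 [313 315 312 320 317 315 314 313 314 314 316 316 314 311 304 306 302 301
  315 314 315 316 318 313 317 316 317 315]
 [313 315 315 315 315 313 315 313 316 316 317 321 318 315 313 310 309 318
  319 322 318 315 315 316 320 316 317 315]
 [310 313 319 320 314 312 313 313 319 316 316 315 315 316 312 315 313 318
  315 318 316 313 315 314 313 314 316 314]
 [312 313 320 317 314 316 312 314 314 313 313 315 315 314 313 315 315 313
  317 315 316 314 314 312 315 317 313 315]]
```

Run:
```python
from m import *
c=dict(np.load('top0.npz')); s=dict(np.load('scene0.npz'))
print('collar',ray(c,420.4,200.1,.022)); 
g=c['color'].astype(int).sum(-1); m=np.zeros(g.shape,np.uint8); m[206:214,422:431]=1; m&=(g<215).astype(np.uint8)
v,u=np.nonzero(m); print(u.mean(),v.mean(),'screw',ray(c,u.mean(),v.mean(),.014))
print('spin',ray(c,313.8,188.2,.147),'knob',ray(c,347,230.6,.109))
# bore in scene: crop for sums
gs=s['color'].astype(int).sum(-1)
P=pts(s); m=(np.hypot(P[...,0]-.594,P[...,1]+.322)<.028)&(P[...,2]>.019)&(s['z_map']>0)
v,u=np.nonzero(m); print('scene ring top px',u.min(),u.max(),v.min(),v.max(),ray(s,(u.min()+u.max())/2,(v.min()+v.max())/2,.022))
print(gs[236:262,202:230])
```

```text
collar [ 0.59224969 -0.32336159  0.022     ]
425.1923076923077 209.0 screw [ 0.56676162 -0.33915354  0.014     ]
spin [ 0.61302415 -0.01357473  0.147     ] knob [ 0.50076679 -0.10607486  0.109     ]
scene ring top px 206 223 242 255 [ 0.59346077 -0.32389227  0.022     ]
[[481 487 492 488 486 492 484 483 485 480 494 495 494 494 488 492 488 478
  482 474 497 483 482 486 485 485 483 488]
 [483 490 486 485 492 495 482 486 486 482 491 490 487 488 487 484 482 483
  484 485 484 475 476 482 481 487 486 489]
 [485 489 482 487 489 488 481 483 494 494 484 484 486 484 488 488 487 485
  493 484 474 484 483 484 485 488 490 497]
 [487 493 481 488 487 496 487 494 491 497 486 489 491 485 490 486 483 486
  484 476 489 482 489 486 483 498 487 481]
 [491 486 481 482 487 488 486 485 487 496 492 487 495 488 484 485 492 487
  485 482 479 482 480 479 486 495 489 473]
 [490 486 477 482 489 485 453 425 396 413 446 483 487 487 485 488 488 486
  480 480 483 483 483 481 491 493 485 476]
 [495 486 478 484 488 447 349 309 273 282 362 442 454 455 449 453 448 462
  464 482 479 476 486 483 490 490 480 479]
 [484 483 
[... 1513 characters left out ...]
497 477 417 357 350 337 314 255 217 227 252 253 247 252 245 253 259 254
  251 254 256 324 435 483 494 500 494 488]
 [490 479 459 383 358 335 335 277 245 225 241 236 247 257 260 261 262 257
  269 264 324 427 483 503 491 486 490 490]
 [486 494 487 455 390 347 345 326 276 226 228 230 237 239 243 257 248 273
  326 373 444 485 496 490 491 483 488 490]
 [489 487 488 486 451 379 357 350 338 302 269 254 254 253 260 275 329 372
  435 471 482 492 493 481 480 485 484 485]
 [482 480 491 478 475 440 429 426 430 430 424 419 402 376 404 424 436 456
  487 493 491 492 489 480 476 475 477 491]
 [482 477 475 474 471 482 476 485 491 487 489 486 479 473 474 485 487 480
  486 496 490 493 483 490 487 472 478 486]]
```

Request:
{"fn": "servo_tool", "kwargs": {
  "commands": [
    [[0,0,-10],-0.18,60],
    [[0,0,0],-0.18,60],
    [[0,0,0],-0.18,60],
    [[0,0,0],-0.18,60]
  ]
}}

```text
time_s: 0.6
eef_pos: [0.1332, -0.5591, 0.2628]
eef_rot: [-0.0, 0.887, 0.462, 0.0]
wrist_force: [-0.3, 0.1, -0.9]
opening: 0.704
grasp_force: 0.0
```

Request:
{"fn": "servo_tool", "kwargs": {
  "commands": [
    [[0,0,0],-0.155,60],
    [[0,0,0],-0.155,60],
    [[0,0,0],-0.155,60],
    [[0,0,0],-0.155,60],
    [[0,0,0],-0.155,60],
    [[0,0,0],-0.155,60],
    [[26.3,40.9,0],0,60],
    [[26.3,40.9,0],0,60],
    [[26.3,40.9,0],0,60],
    [[26.3,40.9,0],0,60],
    [[26.3,40.9,0],0,60],
    [[26.3,40.9,0],0,60],
    [[26.3,40.9,0],0,60],
    [[26.3,40.9,0],0,60],
    [[26.3,40.9,10],0,60],
    [[26.3,40.9,20],0,60],
    [[26.3,40.9,30],0,60],
    [[26.3,40.9,30],0,60],
    [[0,0,0],0,60]
  ]
}}

```text
time_s: 2.98
eef_pos: [0.5022, -0.1045, 0.17]
eef_rot: [-0.003, 0.586, 0.81, -0.0]
wrist_force: [-1.6, -0.6, -0.6]
opening: 0.702
grasp_force: 0.0
```

```bash
cat > st.py <<'E'
from h import *
def phi(o):
    w,x,y,z=o['eef_rot']; return np.arctan2(2*(x*y+w*z),1-2*(y*y+z*z))
def rel(X,Y,Z):
    o=ctrl.get_obs(); p=o['eef_pos']; f=phi(o); d=np.array([X,Y,Z])-p
    print('t',o['time_s'],'pos',p.round(4),'phi',f.round(3),'q',o['q'].round(2),'F',np.round(o['wrist_force'],1),'T',np.round(o['torque'],2),'open',round(o['opening']*85.4,1))
    print('shift mm',np.round(1e3*np.array([np.cos(f)*d[0]+np.sin(f)*d[1],np.sin(f)*d[0]-np.cos(f)*d[1],-d[2]]),1))
E
python3 -c "
from st import *
rel(.500,-.106,.105)"
```

```text
t 2.975 pos [ 0.5022 -0.1045  0.17  ] phi 1.888 q [-0.44  0.14  1.83  0.    1.17 -0.75] F [-1.6 -0.6 -0.6] T [-0.04 -0.04 -0.01] open 60.0
shift mm [-0.7 -2.6 65. ]
```

Request:
{"fn": "servo_tool", "kwargs": {
  "commands": [
    [[0,0,25],0,50],
    [[0,0,20],0,50],
    [[0,0,15],0,50],
    [[0,0,5],0,50],
    [[0,0,0],0,50]
  ]
}}

```text
time_s: 3.6
eef_pos: [0.503, -0.1084, 0.1085]
eef_rot: [0.0, 0.588, 0.809, -0.0]
wrist_force: [-0.4, 0.2, -0.6]
opening: 0.587
grasp_force: 0.0
```

```bash
python3 -c "
from st import *
rel(.500,-.106,.105)"
```

```text
t 3.6 pos [ 0.503  -0.1084  0.1085] phi 1.883 q [-0.44  0.23  1.87 -0.    1.04 -0.76] F [-0.4  0.2 -0.6] T [-0.02  0.01  0.03] open 50.1
shift mm [ 3.2 -2.2  3.5]
```

Request:
{"fn": "servo_tool", "kwargs": {
  "commands": [
    [[3.2,-2.2,3],0,40],
    [[0,0,0],0,25],
    [[0,0,0],0,10],
    [[0,0,0],0,5],
    [[0,0,0],0,5],
    [[0,0,0],0,5],
    [[0,0,0],0,5]
  ]
}}

```text
time_s: 4.47
eef_pos: [0.4991, -0.1058, 0.1058]
eef_rot: [-0.001, 0.588, 0.809, -0.001]
wrist_force: [-5.7, -0.1, 6.6]
opening: 0.151
grasp_force: 59.3
```

```bash
python3 -c "
from st import *
rel(.500,-.106,.105)"
```

```text
t 4.475 pos [ 0.4991 -0.1058  0.1058] phi 1.884 q [-0.44  0.23  1.88 -0.    1.03 -0.75] F [-5.7 -0.1  6.6] T [-0.06  0.96 -0.02] open 12.9
shift mm [-0.5  0.8  0.8]
```

Request:
{"fn": "servo_tool", "kwargs": {
  "commands": [
    [[0,0,0],-0.12,5],
    [[0,0,0],-0.12,5],
    [[0,0,0],-0.12,5],
    [[0,0,0],-0.12,5],
    [[0,0,0],-0.12,5],
    [[0,0,0],-0.12,5],
    [[0,0,0],-0.12,5],
    [[0,0,0],-0.12,5],
    [[0,0,0],-0.12,5],
    [[0,0,0],-0.1,5],
    [[0,0,0],0,5],
    [[0,0,0],0,5]
  ]
}}

```text
time_s: 5.98
eef_pos: [0.4981, -0.107, 0.1058]
eef_rot: [-0.002, 0.039, 0.999, -0.001]
wrist_force: [-12.6, -7.0, 9.7]
opening: 0.151
grasp_force: 59.7
```

```bash
python3 -c "
from st import *
rel(.500,-.106,.105)"
```

```text
t 5.975 pos [ 0.4981 -0.107   0.1058] phi 3.065 q [-0.44  0.23  1.88 -0.    1.03 -1.93] F [-12.6  -7.    9.7] T [-1.01  1.99 -0.01] open 12.9
shift mm [-1.9  1.2  0.8]
```

Request:
{"fn": "servo_tool", "kwargs": {
  "commands": [
    [[0,0,0],-0.04,5],
    [[0,0,0],0,5],
    [[0,0,0],0,5]
  ]
}}

```text
time_s: 6.35
eef_pos: [0.498, -0.1071, 0.1058]
eef_rot: [-0.002, 0.02, 1.0, -0.001]
wrist_force: [-11.5, -7.0, 10.5]
opening: 0.149
grasp_force: 66.1
```

```bash
python3 -c "
from st import *
rel(.500,-.106,.105)"
```

```text
t 6.35 pos [ 0.498  -0.1071  0.1058] phi 3.101 q [-0.44  0.23  1.88 -0.    1.04 -1.97] F [-11.5  -7.   10.5] T [-1.06  2.02 -1.32] open 12.8
shift mm [-1.9  1.1  0.8]
```

Request:
{"fn": "servo_tool", "kwargs": {
  "commands": [
    [[0,0,0],0,20],
    [[0,0,0],0,40],
    [[0,0,0],0,50],
    [[0,0,-20],0,50],
    [[0,0,-40],0,50],
    [[0,0,-35],0.165,50],
    [[0,0,0],0.165,50],
    [[0,0,0],0.165,50],
    [[0,0,0],0.165,50],
    [[0,0,0],0,50]
  ]
}}

```text
time_s: 7.6
eef_pos: [0.5, -0.1054, 0.2003]
eef_rot: [0.0, 0.341, 0.94, 0.0]
wrist_force: [0.2, -0.1, -0.3]
opening: 0.587
grasp_force: 0.0
```

```bash
python3 -c "
from st import *
rel(.6125,-.0142,.129)
c=snap('top','top1');P=pts(c)
m=(c['z_map']>0)&(np.hypot(P[...,0]-.5,P[...,1]+.106)<.035)&(P[...,2]>.095)&(P[...,2]<.12)
q=P[m][:,:2];print(len(q),q.mean(0)); w,V=np.linalg.eigh(np.cov(q.T));print(np.arctan2(V[1,1],V[0,1]))"
```

```text
t 7.6 pos [ 0.5    -0.1054  0.2003] phi 2.446 q [-0.44  0.09  1.82  0.    1.23 -1.32] F [ 0.2 -0.1 -0.3] T [ 0.01 -0.01 -0.06] open 50.1
shift mm [-27.9 142.1  71.3]
0 [nan nan]
nan<string>:6: RuntimeWarning: Mean of empty slice.
  ret = um.true_divide(
  avg = a.mean(axis, **keepdims_kw)
<string>:6: RuntimeWarning: Degrees of freedom <= 0 for slice
  c *= np.true_divide(1, fact)
  c *= np.true_divide(1, fact)
```

Request:
{"fn": "servo_tool", "kwargs": {
  "commands": [
    [[-7,35.5,0],0,45],
    [[-7,35.5,0],0,45],
    [[-7,35.5,0],0,45],
    [[-7,35.5,0],0,45],
    [[0,0,0],0,45],
    [[0,0,0],0,45]
  ]
}}

```text
time_s: 8.4
eef_pos: [0.6121, -0.0148, 0.1998]
eef_rot: [-0.001, 0.341, 0.94, -0.0]
wrist_force: [-0.0, -0.1, 0.4]
opening: 0.531
grasp_force: 0.0
```

```bash
python3 -c "
from st import *
rel(.6125,-.0142,.129)
for n in('top','scene'):
 c=snap(n,n+'1');P=pts(c)
 m=(c['z_map']>0)&(np.hypot(P[...,0]-.5,P[...,1]+.106)<.035)&(P[...,2]>.095)&(P[...,2]<.12)
 q=P[m][:,:2];print(len(q))
 if len(q)>9: w,V=np.linalg.eigh(np.cov(q.T));print(q.mean(0),np.arctan2(V[1,1],V[0,1]))"
```

```text
t 8.4 pos [ 0.6121 -0.0148  0.1998] phi 2.446 q [-0.22  0.31  1.56 -0.    1.27 -1.09] F [-0.  -0.1  0.4] T [0.08 0.   0.02] open 45.3
shift mm [ 0.1  0.8 70.8]
78
[ 0.49987124 -0.10529281] 3.090888033158303
71
[ 0.50483378 -0.1074631 ] 3.037262574581673
```

Request:
{"fn": "servo_tool", "kwargs": {
  "commands": [
    [[0,0.8,20],0,45],
    [[0,0,25],0,45],
    [[0,0,20],0,45],
    [[0,0,5],0,45],
    [[0,0,0],0,35],
    [[0,0,0],0,35]
  ]
}}

```text
time_s: 9.25
eef_pos: [0.6138, -0.0143, 0.1313]
eef_rot: [0.001, 0.342, 0.94, 0.0]
wrist_force: [0.6, 0.2, 0.4]
opening: 0.409
grasp_force: 0.0
```

```bash
python3 -c "
from st import *
rel(.6125,-.0142,.129)"
```

```text
t 9.25 pos [ 0.6138 -0.0143  0.1313] phi 2.444 q [-0.22  0.39  1.6  -0.    1.14 -1.09] F [0.6 0.2 0.4] T [0.02 0.03 0.04] open 35.0
shift mm [ 1.1 -0.8  2.3]
```

Request:
{"fn": "servo_tool", "kwargs": {
  "commands": [
    [[1,-0.8,1],0,25],
    [[0,0,0],0,15],
    [[0,0,0],0,10],
    [[0,0,0],0,8],
    [[0,0,0],0,8],
    [[0,0,0],0,8]
  ]
}}

```text
time_s: 10.0
eef_pos: [0.6123, -0.0139, 0.13]
eef_rot: [0.001, 0.342, 0.94, 0.0]
wrist_force: [-0.7, 3.0, 4.8]
opening: 0.171
grasp_force: 58.9
```

```bash
python3 -c "
from st import *
rel(.6125,-.0142,.129)"
```

```text
t 10.0 pos [ 0.6123 -0.0139  0.13  ] phi 2.444 q [-0.22  0.39  1.61  0.    1.14 -1.09] F [-0.7  3.   4.8] T [0.52 0.   0.07] open 14.6
shift mm [-0.4 -0.2  1. ]
```

Request:
{"fn": "servo_tool", "kwargs": {
  "commands": [
    [[-0.3,0,0],0.158,8],
    [[-0.3,0,0],0.158,8],
    [[-0.3,0,0],0.158,8],
    [[-0.3,0,0],0.158,8],
    [[-0.3,0,0],0.158,8],
    [[-0.3,0,0],0.158,8],
    [[0,0,0],0,8],
    [[0,0,0],0,8],
    [[0,0,0],0,8],
    [[0,0,0],0,8]
  ]
}}

```text
time_s: 11.25
eef_pos: [0.6137, -0.0151, 0.13]
eef_rot: [0.001, 0.733, 0.68, 0.001]
wrist_force: [3.6, 4.7, 3.7]
opening: 0.176
grasp_force: 58.4
```

```bash
python3 -c "
from st import *
rel(.6125,-.0142,.129)
c=snap('top','top2');s=snap('scene','scene2')
a=cv2.resize(cv2.imread('pics/scene2.png')[120:290,240:420],None,fx=3.3,fy=3.3);cv2.imwrite('pics/crop2.png',a)"
```

```text
t 11.25 pos [ 0.6137 -0.0151  0.13  ] phi 1.496 q [-0.22  0.4   1.6   0.    1.14 -0.14] F [3.6 4.7 3.7] T [ 0.57 -0.41 -0.15] open 15.0
shift mm [ 0.8 -1.3  1. ]
```

View pics/crop2.png

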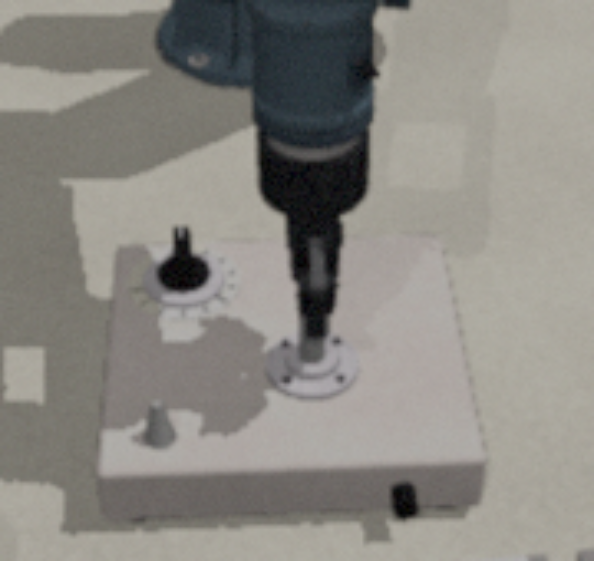

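Request:
{"fn": "servo_tool", "kwargs": {
  "commands": [
    [[0,0,0],0,22],
    [[0,0,0],0,24],
    [[0,0,0],0,15],
    [[0,0,0],0,8],
    [[0,0,0],0,8],
    [[0,0,0],0,8],
    [[0,0,0],0,8],
    [[0,0,0],0,8]
  ]
}}

```text
time_s: 12.35
eef_pos: [0.6136, -0.0161, 0.1292]
eef_rot: [0.001, 0.733, 0.68, 0.001]
wrist_force: [5.8, 0.3, -3.5]
opening: 0.175
grasp_force: 58.6
```

```bash
python3 -c "
from st import *
rel(.6125,-.0142,.129)"
```

```text
t 12.35 pos [ 0.6136 -0.0161  0.1292] phi 1.496 q [-0.22  0.4   1.6   0.    1.14 -0.14] F [ 5.8  0.3 -3.5] T [-0.05 -0.73  0.09] open 14.9
shift mm [ 1.8 -1.3  0.2]
```

Request:
{"fn": "servo_tool", "kwargs": {
  "commands": [
    [[0,0,0],0,30],
    [[0,0,0],0,45],
    [[0,-1.6,0],0,45],
    [[0,0,0],0.175,45],
    [[0,0,0],0.175,45],
    [[0,0,0],0.175,45],
    [[0,0,0],0.175,45],
    [[0,0,0],0.175,45],
    [[0,0,0],0.175,45],
    [[0,0,0],0.175,45],
    [[0,0,0],0.175,45],
    [[0,0,0],0.171,45],
    [[0,0,0],0,35],
    [[0,0,0],0,25],
    [[0,0,0],0,15],
    [[0,0,0],0,15],
    [[0,0,0],0,15],
    [[0,0,0],0,15]
  ]
}}

```text
time_s: 14.6
eef_pos: [0.611, -0.0158, 0.1295]
eef_rot: [0.0, 0.999, -0.037, -0.0]
wrist_force: [-3.6, -2.0, 3.1]
opening: 0.218
grasp_force: 58.9
```

```bash
python3 -c "
from st import *
rel(.6125,-.0142,.129)"
```

```text
t 14.6 pos [ 0.611  -0.0158  0.1295] phi -0.075 q [-0.22  0.39  1.61 -0.    1.14  1.43] F [-3.6 -2.   3.1] T [-0.31  0.44  0.04] open 18.6
shift mm [ 1.4 -1.7  0.5]
```

Request:
{"fn": "servo_tool", "kwargs": {
  "commands": [
    [[0,0,0],0,35],
    [[0,0,0],0,50],
    [[0,0,-20],0,60],
    [[0,0,-40],0,60],
    [[0,0,-30],0,60],
    [[0,0,0],-0.158,60],
    [[0,0,0],-0.158,60],
    [[0,0,0],-0.158,60],
    [[0,0,0],-0.156,60],
    [[-25.6,36.1,0],0,60],
    [[-25.6,36.1,0],0,60],
    [[-25.6,36.1,0],0,60],
    [[-25.6,36.1,0],0,60],
    [[-25.6,36.1,0],0,60],
    [[-25.6,36.1,20],0,60],
    [[-25.6,36.1,30],0,60],
    [[0,0,0],0,60],
    [[0,0,0],0,60]
  ]
}}

```text
time_s: 16.85
eef_pos: [0.5923, -0.3246, 0.1705]
eef_rot: [0.0, 0.962, 0.274, 0.0]
wrist_force: [-0.3, 1.2, -0.2]
opening: 0.703
grasp_force: 0.0
```

Run:
```python
from st import *
rel(.592,-.3245,.026)
s=snap('scene','scene3');c=snap('top','top3')
a=cv2.resize(cv2.imread('pics/scene3.png')[150:290,150:290],None,fx=4,fy=4)
b=cv2.resize(cv2.imread('pics/scene3.png')[180:270,280:390],None,fx=2.2,fy=2.2)
im=np.zeros((560,800,3),np.uint8);im[:,:560]=a;im[:b.shape[0],560:560+b.shape[1]]=b[:,:240];cv2.imwrite('pics/crop3.png',im)
```

```text
t 16.85 pos [ 0.5923 -0.3246  0.1705] phi 0.555 q [-0.68  0.47  1.4   0.    1.26  0.34] F [-0.3  1.2 -0.2] T [ 0.04 -0.03  0.02] open 60.1
shift mm [ -0.2  -0.2 144.5]
```

View pics/crop3.png

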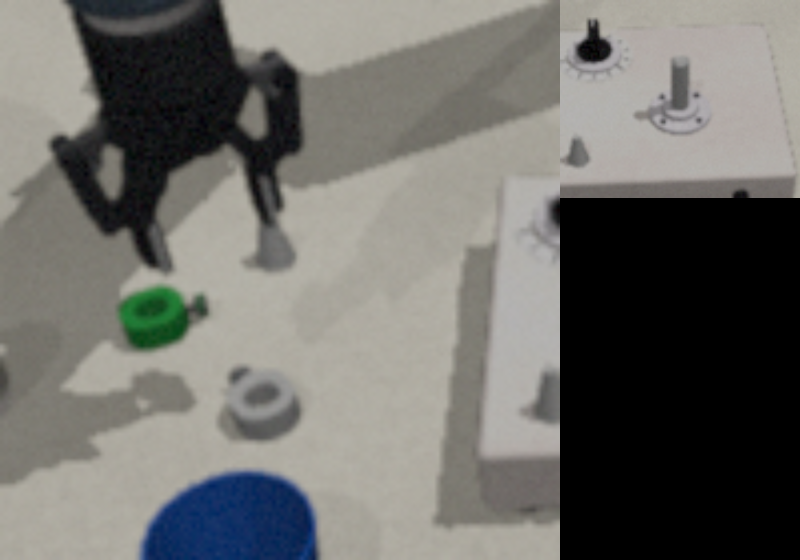

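Request:
{"fn": "servo_tool", "kwargs": {
  "commands": [
    [[0,0,25],0,60],
    [[0,0,35],0,60],
    [[0,0,35],0,60],
    [[0,0,25],0,60],
    [[0,0,15],0,60],
    [[0,0,5],0,60],
    [[0,0,0],0,60]
  ]
}}

```text
time_s: 17.82
eef_pos: [0.5925, -0.3248, 0.0302]
eef_rot: [0.001, 0.962, 0.274, 0.0]
wrist_force: [0.2, -0.6, -0.1]
opening: 0.702
grasp_force: 0.0
```

```bash
python3 -c "
from st import *
rel(.592,-.3245,.026)"
```

```text
t 17.825 pos [ 0.5925 -0.3248  0.0302] phi 0.555 q [-0.68  0.65  1.45  0.    1.04  0.34] F [ 0.2 -0.6 -0.1] T [-0.04 -0.    0.01] open 59.9
shift mm [-0.3 -0.5  4.2]
```

Request:
{"fn": "servo_tool", "kwargs": {
  "commands": [
    [[0,0,4],0,55],
    [[0,0,0],0,48],
    [[0,0,0],0,42],
    [[0,0,0],0,34],
    [[0,0,0],0,30],
    [[0,0,0],0,30],
    [[0,0,0],0,30],
    [[0,0,0],0,30]
  ]
}}

```text
time_s: 18.82
eef_pos: [0.5922, -0.3251, 0.026]
eef_rot: [0.0, 0.962, 0.274, 0.0]
wrist_force: [-0.8, -0.4, 5.4]
opening: 0.452
grasp_force: 61.4
```

```bash
python3 -c "
from st import *
rel(.592,-.3245,.026)"
```

```text
t 18.825 pos [ 0.5922 -0.3251  0.026 ] phi 0.555 q [-0.68  0.66  1.45  0.    1.03  0.34] F [-0.8 -0.4  5.4] T [ 0.15  0.17 -0.07] open 38.6
shift mm [ 0.1 -0.6 -0. ]
```

Request:
{"fn": "servo_tool", "kwargs": {
  "commands": [
    [[0,0,-15],0,30],
    [[0,0,-35],0,30],
    [[0,0,-40],0,30],
    [[0,0,-40],0,30],
    [[0,0,-35],0,30],
    [[0,0,-15],0.158,30],
    [[0,0,0],0.158,30],
    [[0,0,0],0.158,30],
    [[0,0,0],0.156,30],
    [[0,-30,0],0,30],
    [[0,-40,0],0,30],
    [[0,-40,0],0,30],
    [[0,-40,0],0,30],
    [[0,-40,0],0,30],
    [[0,-30,0],0,30],
    [[0,0,0],0,30],
    [[0,0,0],0,30]
  ]
}}

```text
time_s: 20.95
eef_pos: [0.6082, -0.1057, 0.2054]
eef_rot: [0.0, 0.999, -0.037, -0.0]
wrist_force: [-0.3, -0.2, -1.7]
opening: 0.451
grasp_force: 60.9
```

Run:
```python
from st import *
rel(.612,-.016,.206)
s=snap('scene','scene4');c=snap('top','top4')
p=ctrl.get_obs()['eef_pos']; 
def px(c,X): y=c['R']@X+c['t']; return y[0]/y[2]*c['fx']+c['cx'],y[1]/y[2]*c['fy']+c['cy']
u,v=map(int,px(s,p-[0,0,.02])); print('scene px',px(s,p),'bore bottom',px(s,p-[0,0,.026]))
u0,v0=u-40,v-40
a=cv2.resize(cv2.imread('pics/scene4.png')[v0:v0+75,u0:u0+80],None,fx=7,fy=7,interpolation=cv2.INTER_CUBIC);print(u0,v0);cv2.imwrite('pics/crop4.png',a)
```

```text
t 20.95 pos [ 0.6082 -0.1057  0.2054] phi -0.075 q [-0.36  0.32  1.54 -0.    1.28  1.28] F [-0.3 -0.2 -1.7] T [ 0.02 -0.07 -0.04] open 38.5
shift mm [ -3.  -89.8  -0.6]
scene px (np.float64(294.20536338553217), np.float64(189.27981417223498)) bore bottom (np.float64(294.9640611090303), np.float64(198.0053675048134))
254 156
```

View pics/crop4.png

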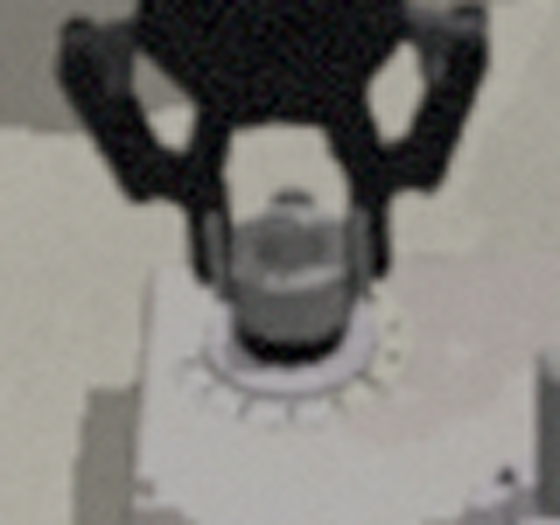

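The crop shows the collar level between the pads, bore open, screw head away from the camera (at (290,195)), towards the drive's front. Now I compare its wall with the spindle's in the same camera.

Run:
```python
from m import *
from scipy.optimize import least_squares
s=dict(np.load('scene4.npz'));P=pts(s);Z=s['z_map']>0; p=ctrl.get_obs()['eef_pos']
def fit(q,r,g):
    f=least_squares(lambda a:np.hypot(q[:,0]-a[0],q[:,1]-a[1])-r,g,loss='soft_l1',f_scale=.001); return f.x.round(4),np.std(f.fun).round(4),len(q)
for lo,hi in((.181,.199),(.183,.192),(.19,.199)):
    m=Z&(np.hypot(P[...,0]-p[0],P[...,1]-p[1])<.03)&(P[...,2]>lo)&(P[...,2]<hi)&(P[...,0]>p[0]+.008)&(abs(P[...,1]-p[1])<.016)
    q=P[m]; print('collar',fit(q,.022,p[:2]),q.max(0).round(4))
m=Z&(np.hypot(P[...,0]-p[0],P[...,1]-p[1])<.022)&(P[...,2]>.17)&(P[...,2]<.21); print('z range',np.percentile(P[m][:,2],[2,50,98]).round(4))
for n in('scene3','scene4'):
    s=dict(np.load(n+'.npz'));P=pts(s);Z=s['z_map']>0
    m=Z&(np.hypot(P[...,0]-.613,P[...,1]+.015)<.02)&(P[...,2]>.085)&(P[...,2]<.14); q=P[m]; print(n,'spin',fit(q,.01,[.612,-.016]))
```

```text
collar (array([ 0.6071, -0.1054]), np.float64(0.001), 84) [ 0.6315 -0.0904  0.1986]
collar (array([ 0.6072, -0.1053]), np.float64(0.0009), 42) [ 0.6306 -0.0904  0.1919]
collar (array([ 0.6073, -0.1054]), np.float64(0.001), 39) [ 0.6315 -0.0924  0.1986]
z range [0.1812 0.1995 0.204 ]
scene3 spin (array([ 0.6113, -0.0156]), np.float64(0.001), 131)
scene4 spin (array([ 0.6114, -0.0154]), np.float64(0.001), 128)
```

Request:
{"fn": "servo_tool", "kwargs": {
  "commands": [
    [[-0.6,-20,0],0,30],
    [[-1,-35,0],0,30],
    [[-1,-25,0],0,30],
    [[0,-9.9,0],0,30],
    [[0,0,0],0,30],
    [[0,0,0],0,30],
    [[0,0,0],0,30]
  ]
}}

```text
time_s: 21.92
eef_pos: [0.6125, -0.0165, 0.2053]
eef_rot: [0.0, 0.999, -0.038, -0.0]
wrist_force: [-0.6, 0.0, -1.9]
opening: 0.449
grasp_force: 60.9
```

```bash
python3 -c "
from st import *
rel(.6123,-.0159,.141)"
```

```text
t 21.925 pos [ 0.6125 -0.0165  0.2053] phi -0.076 q [-0.22  0.31  1.55 -0.    1.28  1.43] F [-0.6  0.  -1.9] T [ 0.01 -0.06 -0.04] open 38.3
shift mm [-0.3 -0.5 64.3]
```

Request:
{"fn": "servo_tool", "kwargs": {
  "commands": [
    [[-0.3,-0.5,10],0,30],
    [[0,0,12],0,30],
    [[0,0,4],0,30],
    [[0,0,0],0,30]
  ]
}}

```text
time_s: 22.42
eef_pos: [0.6119, -0.015, 0.1784]
eef_rot: [-0.0, 0.999, -0.038, -0.001]
wrist_force: [0.4, 1.4, -1.7]
opening: 0.449
grasp_force: 60.9
```

```bash
python3 -c "
from st import *
rel(.6123,-.0159,.141)"
```

```text
t 22.425 pos [ 0.6119 -0.015   0.1784] phi -0.075 q [-0.22  0.34  1.57  0.    1.23  1.43] F [ 0.4  1.4 -1.7] T [ 0.   -0.01 -0.01] open 38.3
shift mm [ 0.5  0.9 37.4]
```

Underside at about 0.152, just above the spindle end. Next small steps with force checks.

Request:
{"fn": "servo_tool", "kwargs": {
  "commands": [
    [[0.4,0.9,2],0,30],
    [[0,0,2],0,30],
    [[0,0,2],0,30],
    [[0,0,2],0,30],
    [[0,0,0],0,30]
  ]
}}

```text
time_s: 23.05
eef_pos: [0.6125, -0.0159, 0.1711]
eef_rot: [-0.0, 0.999, -0.038, -0.0]
wrist_force: [0.0, 0.1, -1.8]
opening: 0.452
grasp_force: 60.9
```

```bash
python3 -c "
from st import *
rel(.6123,-.0159,.141)"
```

```text
t 23.05 pos [ 0.6125 -0.0159  0.1711] phi -0.075 q [-0.22  0.34  1.58 -0.    1.22  1.43] F [ 0.   0.1 -1.8] T [ 0.05 -0.01  0.01] open 38.6
shift mm [-0.2 -0.  30.1]
```

Request:
{"fn": "servo_tool", "kwargs": {
  "commands": [
    [[0,0,2],0,30],
    [[0,0,2],0,30],
    [[0,0,2],0,30],
    [[0,0,0],0,30]
  ]
}}

```text
time_s: 23.55
eef_pos: [0.6124, -0.0159, 0.165]
eef_rot: [-0.0, 0.999, -0.038, -0.0]
wrist_force: [-0.2, 0.7, -3.0]
opening: 0.453
grasp_force: 60.9
```

```bash
python3 -c "
from st import *
rel(.6123,-.0159,.141)"
```

```text
t 23.55 pos [ 0.6124 -0.0159  0.165 ] phi -0.075 q [-0.22  0.35  1.58 -0.    1.21  1.43] F [-0.2  0.7 -3. ] T [-0.03 -0.03 -0.02] open 38.7
shift mm [-0.1 -0.  24. ]
```

Request:
{"fn": "servo_tool", "kwargs": {
  "commands": [
    [[0,0,3],0,30],
    [[0,0,3],0,30],
    [[0,0,3],0,30],
    [[0,0,3],0,30],
    [[0,0,0],0,30]
  ]
}}

```text
time_s: 24.18
eef_pos: [0.6124, -0.0159, 0.1529]
eef_rot: [-0.0, 0.999, -0.038, -0.0]
wrist_force: [-0.0, 0.9, -2.0]
opening: 0.45
grasp_force: 60.9
```

```bash
python3 -c "
from st import *
rel(.6123,-.0159,.141)"
```

```text
t 24.175 pos [ 0.6124 -0.0159  0.1529] phi -0.075 q [-0.22  0.37  1.59  0.    1.19  1.43] F [-0.   0.9 -2. ] T [-0.01 -0.   -0.06] open 38.4
shift mm [-0.1  0.  11.9]
```

Request:
{"fn": "servo_tool", "kwargs": {
  "commands": [
    [[0,0,3],0,30],
    [[0,0,3],0,30],
    [[0,0,3],0,30],
    [[0,0,2],0,30],
    [[0,0,0],0,30],
    [[0,0,0],0,30]
  ]
}}

```text
time_s: 24.92
eef_pos: [0.6127, -0.0159, 0.1424]
eef_rot: [0.0, 0.999, -0.038, 0.0]
wrist_force: [-0.0, 0.5, -0.9]
opening: 0.452
grasp_force: 60.9
```

Run:
```python
from st import *
rel(.6123,-.0159,.141)
s=snap('scene','scene5');P=pts(s);Z=s['z_map']>0
p=ctrl.get_obs()['eef_pos']
m=Z&(np.hypot(P[...,0]-p[0],P[...,1]-p[1])<.024)&(P[...,2]>.09)&(P[...,2]<.14)&(P[...,0]>.628); print(np.percentile(P[m][:,2],[2,50,98]))
a=cv2.resize(cv2.imread('pics/scene5.png')[165:255,270:385],None,fx=6,fy=6,interpolation=cv2.INTER_CUBIC);cv2.imwrite('pics/crop5.png',a)
```

```text
t 24.925 pos [ 0.6127 -0.0159  0.1424] phi -0.075 q [-0.22  0.38  1.6  -0.    1.17  1.43] F [-0.   0.5 -0.9] T [-0.02 -0.02 -0.  ] open 38.6
shift mm [-0.4 -0.   1.4]
[0.11720003 0.12923345 0.13980545]
```

View pics/crop5.png

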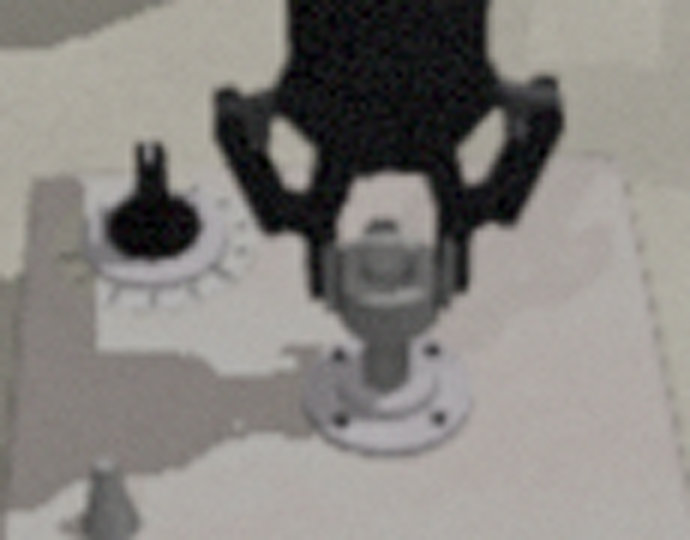

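The collar sits around the spindle at crop (385,265) and is level. The screw faces the front, the knob stands at zero, and the wrist force is near zero. Handing in.

```bash
python3 -c "
from bench import ctrl
print(ctrl.hand_in())"
```

```text
the job is handed in; nothing more can be done
None
```

I handed the job in at about 25 s. The counter was turned back until it met its stop, and the flat was set facing front with a finger flush on it. The collar is held level around the spindle, its screw facing front about 1 mm above the flat's middle by the arm's reading. The interface gave no verdict.

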